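# Shift the infeed drive to fast and start it

## Task

On the control unit whose lever has the round ball knob, push the lever with your fingertips past its first notch and all the way to its second stop (three pips); then press that unit's button fully down and let it come back up. Only push: do not take the knob between the fingers, and do not press the button before the lever is at the second stop. Leave the other unit (flat tab on its lever) and all the loose things as they are.

Things in the scene. Friction and masses are not known exactly. Their poses are not given: they have to be found in the camera images.
- infeed_unit: infeed drive unit, the one whose lever has a ball knob: grey box 164 x 160 mm on a 180 mm square base, fixed, left or right, turned up to 0.45 rad. Origin: centre of its underside, on the table. Its x points from its lever side (front, towards the robot) to its button side (rear), y to its left, z up. Top at z = 64 mm; step at the rear (x 24..80, y -60..60 mm) 82 mm high; nothing above 130 mm
- infeed_lever (a joint): rad; grows as the lever turns anticlockwise seen from above, from the box's left to its right. Spring detents: rest 0 (one pip on the plate; it starts there, within 0.03), first notch 0.55 (two pips, straight to the front), second stop 1.10 (three pips, hard end). Crests at 0.275 and 0.825: short of one it springs back, past it it snaps into the next notch. Needs 5 to 8 N at the knob
- infeed_pivot (a point): lever's vertical pivot axis, 75 mm above the table, at x = +20, y = 0 mm in the box's frame. At lever value q the knob lies at x = 20 - 85 cos(q - 0.55), y = -85 sin(q - 0.55) mm in that frame. The flat arm is 12 mm wide, its top at z = 79 mm. Two stop pins 10 mm thick, tops at z = 84 mm, stand 55 mm from the pivot, 0.20 rad outside the lever's end positions
- infeed_knob (a point): centre of the black ball knob, diameter 30 mm, 115 mm above the table, 85 mm from the pivot, on an upright stem 10 mm thick at the end of the lever's arm; push it or the stem sideways
- infeed_button (a joint): infeed start button, metres pushed in: 0 out, 0.006 fully down; moves straight down against a spring, about 5 N when fully down, hard stop there; comes back up when let go
- infeed_button_top (a point): centre of the top face of the infeed unit's round black button (diameter 20 mm) on the rear step, at x = 54, y = 0 mm in the box's frame; 104 mm above the table when out, 10 mm above its dark collar (diameter 36 mm)
- outfeed_unit: outfeed drive unit, the one whose lever has a flat upright tab instead of a ball; same box, lever side, button and frame as the infeed unit, on the other side of the table; fixed, to be left alone
- outfeed_lever (a joint): rad; lever with the flat tab, working like the other one; stands in its first notch (0.55) and must stay there
- outfeed_knob (a point): point on the flat black tab (30 mm along the arm, 8 mm thick, from z = 78 to 130 mm), 115 mm above the table
- outfeed_button (a joint): start button of the outfeed unit, same make (metres pushed in); not to be pressed
- bar_end (a point): robot-side end of the saw's fixed wooden bar (37 mm wide, 35 mm high, its top 378 mm above the table), which overhangs the middle of the table and runs from here straight to the rear, away from the robot; to pass from one side of it to the other with the hand, lift the fingertips over it, tool point 450 mm above the table or more
- bolt: M12 hexagon bolt standing on its head, 50 mm high; loose bystander, not part of the job. Origin: centre of its underside
- bearing: ball bearing 44 mm across, 12 mm high, lying flat; loose bystander, not part of the job. Origin: centre of its underside
- spanner: combination spanner 217 mm long, 9 mm high, lying flat; loose bystander, not part of the job. Origin: centre of its underside
- sanding_block: wooden sanding block 61 x 112 x 34 mm; loose bystander, not part of the job. Origin: centre of its underside
- wedge: hardwood wedge 32 x 120 x 26 mm; loose bystander, not part of the job. Origin: centre of its underside
- offcut_1: wood offcut 26 x 105 x 8 mm; loose bystander, not part of the job. Origin: centre of its underside
- offcut_3: wood offcut 34 x 60 x 11 mm; loose bystander, not part of the job. Origin: centre of its underside
- offcut_7: wood offcut 14 x 60 x 8 mm; loose bystander, not part of the job. Origin: centre of its underside

How it is judged:
On the way, in this order (a step that is already met when the one before it is completed fails the run):
1. the ball-knob lever rests in its second stop (value of joint infeed_lever above 1.03 rad), for 0.2 s.
2. that unit's button is pressed fully down (at least 4.5 of its 6 mm) with the lever at the second stop (value of joint infeed_button above 0.0045 m and value of joint infeed_lever above 1.03 rad), for 0.1 s.
At the end, for the whole second after the job is handed in: The ball-knob lever stands in its second stop (joint above 1.03 rad of 1.10), its button has come back up (under 1.5 mm in), the other lever is still in its first notch (0.48 to 0.62 rad) with its button out, and the loose things lie at rest (value of joint infeed_lever above 1.03 rad and value of joint each of infeed_button, outfeed_button below 0.0015 m and value of joint outfeed_lever between 0.48 and 0.62 rad and linear speed of each of bolt, bearing, spanner, sanding_block, wedge, offcut_1, offcut_3, offcut_7 below 0.02 m/s); the robot touches nothing.
It fails at once if the button is pressed (over 3 mm) before the lever is at the second stop (value of joint infeed_button above 0.003 m and value of joint infeed_lever below 1 rad).
It fails at once if the ball knob is taken between the fingers (horizontal distance between the grasp point and infeed_knob below 0.012 m and height (world z) of the grasp point below 0.135 m).
It fails at once if the other unit's lever is moved (tab by over 12 mm) or its button pressed (over 3 mm) (distance of outfeed_knob from where it was at the start of the episode above 0.012 m or value of joint outfeed_button above 0.003 m).
It fails at once if a loose thing is moved or lifted (over 25 mm) (distance of any of bolt, bearing, spanner, sanding_block, wedge, offcut_1, offcut_3, offcut_7 from where it was at the start of the episode above 0.025 m).
It also fails if it takes over 45 s, if anything falls off the work surface, if the arm or the gripper's body presses on something with over 40 N, if the wrist force passes 120 N, or if a joint passes its speed limit or range.

## Robot

A 6-joint arm with a two-finger parallel gripper is mounted at the origin on a cart in front of the work surface, level with it; the furniture and walls round the work are solid. World frame = base frame: x ahead of the robot, y to its left, z up, the work surface at z = 0. Lengths are in m, angles in rad, forces in N, time in s.
With the tool pointing down it reaches from about 0.35 to 0.725 m from the base axis. Payload 6 kg.
Tool frame: the origin (TCP) lies between the finger pads, 19 mm behind the fingertips; this is the grasp point; z points along the fingers, y is the line along which they close (so a half turn about z gives the same grasp; the last joint's range is limited). The gripper opens to 85 mm and grips with 20 to 120 N. Pads are 22 mm wide; open, the fingers measure 114 mm over their backs; the gripper's body (76 mm by 85 mm) begins 54 mm behind the grasp point. The pads swing forward as they close: fully open they stand 13 mm farther back than shut.
Start: joints at [-0.987, 0.04, 0.085, 0, -1.615, -0.334], TCP at [0.148, -0.581, 0.25] pointing down, gripper open.
Joint ranges: [-2.56, 2.56], [-1.29, 2.01], [-1.08, 1.49], [-3.29, 1.98], [-2.81, -0.18], [-2.99, 2.99]. Speed limits (rad/s): [2.57, 2.57, 3.01, 3.14, 3.14, 3.14].

## Interface

Orientations are given as a unit quaternion [w, x, y, z].
In Python, from plant import robot gives the robot as it stands.
- The arm moves only by the tool send_path, called after "Emit:" by a JSON object that holds its "method" and its "body", one argument or row to a line. Schema: {"type":"object","properties":{"increments":{"type":"array","items":{"type":"array","items":{"type":"number"},"minItems":7,"maxItems":7},"minItems":1,"maxItems":5},"only":{"type":"string"},"quiet":{"type":"boolean"},"lines":{"type":"string"}},"required":["increments"],"additionalProperties":false}. increments is a list of rows, 1 to 5 of them, each of 7 numbers: dx, dy, dz in a scale on which 1.0 is 0.6 m, then a rotation vector rx, ry, rz in normalised numbers (1 is pi/2 rad), then the finger opening in m; each row is the pose to reach, as a shift and turn from the pose commanded when the call began, along the tool's axes at that moment; what a row does not reach only later rows make up. A row lasts 1/12 s, in which the tool goes at most 0.0417 m and 0.125 rad, less where a joint would pass 70% of its speed; a pose out of reach is approached as far as the arm can. The fingers move at their own pace and stop on an object; the grip force is fixed at half the most. Time passes only in rows, so rows that do not move let the fingers close. The tool returns the time, the measured TCP pose, the force, the opening and the grip force at its end. only (a regular expression) keeps the lines of the reply that match it, lines (a string "A,B") keeps lines A to B, and quiet returns only ok. Shift and turn numbers lie between -1 and 1, and a call with a number outside is refused. Input that does not fit is refused with a message, and nothing moves.
- robot.state(): the state, without advancing time (a new reading comes with each control period).
- robot.camera(name): name is "side" or "top"; returns the picture (420x560x3 uint8, red, green, blue); there is no depth.
- robot.camera_model(name): a dict with "camera_matrix" (3x3 intrinsics, pixels), "k1" (the pictures are not rectified: a ray, as slopes to the right and down, at radius r is drawn at 1 + k1 r^2 times it, then the intrinsics apply), "pose" (4x4, takes a point from camera to world coordinates). Camera axes: x right, y up, looking along -z (the intrinsics and any distortion apply to the point x, -y, -z); pixel columns grow to the right and rows downward; lengths in m; the calibration is good to about 2 mm. A picture is of the moment at which its call begins. camera_model takes no time and is no camera call.
- robot.sign_off(): hands the job in; it is judged then, once.
The state is a dict: "clock": time; "joint_pos": joint angles; "joint_velocities": joint speeds; "tau": joint torques, N m; "position": TCP position; "orientation": TCP orientation; "wrist_force": force on the tool from outside, world axes, zero at the start; "wrist_torque": the same for the moment, N m; "finger_gap": finger opening in m; "gripper_force": force on a finger pad.
Only numpy, scipy, OpenCV 4.12 (cv2) and the standard library are available. Lean on these libraries where they do the work, as an engineer would, in place of code of your own. Each camera call takes 0.05 s, during which the arm holds its last target. There are 200 camera calls.

## Working session

There is one attempt and no reset: what is moved stays moved. The work goes in short steps, Python scripts to look and compute and a tool call to move; the robot and the scene stay as the last step left them, time stands still between calls to the robot, and variables do not carry over. Pictures are saved under pics/ and viewed, at most 10 in all, crops included, and the job is handed in when it is done.

```bash
ls; mkdir -p pics
```

Run:
```python
from plant import robot
import cv2
for n in("top","side"):
    im=robot.camera(n); cv2.imwrite(f"pics/{n}0.png",im[:,:,::-1]); m=robot.camera_model(n); print(n,m)
s=robot.state(); print(s["clock"],s["position"],s["orientation"])
```

```text
pics
plant.py
top {'camera_matrix': array([[431.31155085,   0.        , 275.08917502],
       [  0.        , 431.31155085, 206.66210667],
       [  0.        ,   0.        ,   1.        ]]), 'k1': 6.1114966745080456e-06, 'pose': array([[-0.02830234,  0.98149826, -0.18936776,  0.29896426],
       [-0.99958343, -0.02671823,  0.01091345,  0.00871319],
       [ 0.00565196,  0.18959775,  0.98184558,  1.37308567],
       [ 0.        ,  0.        ,  0.        ,  1.        ]])}
side {'camera_matrix': array([[385.01624561,   0.        , 274.57288879],
       [  0.        , 385.01624561, 213.41014239],
       [  0.        ,   0.        ,   1.        ]]), 'k1': -0.06529219904203572, 'pose': array([[ 0.99990763, -0.00663626, -0.01186095,  0.48787952],
       [-0.00573794,  0.58498477, -0.81102398, -0.8837192 ],
       [ 0.01232064,  0.81101713,  0.58489266,  0.83173242],
       [ 0.        ,  0.        ,  0.        ,  1.        ]])}
0.1 [ 0.1483483  -0.58109299  0.24907183] [-1.62063990e-04 -1.24599718e-01  9.92206760e-01  7.93280835e-04]
```

View pics/top0.png

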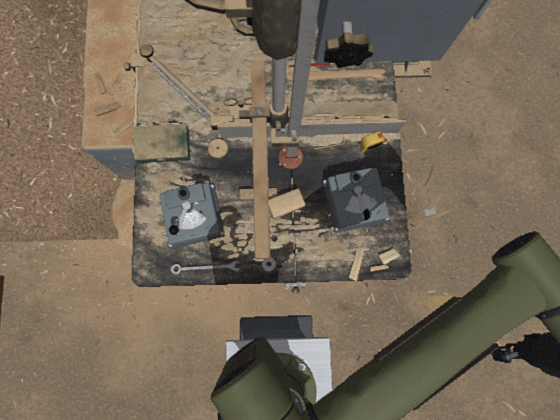

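View pics/side0.png

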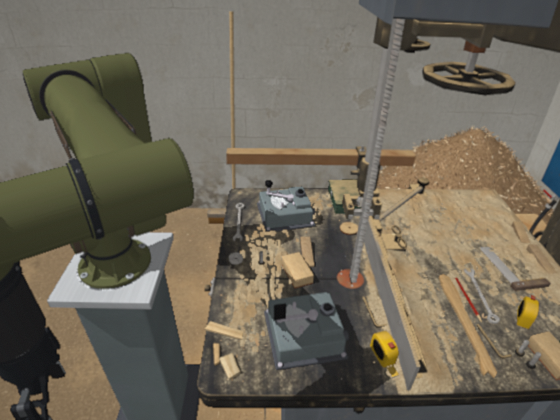

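The top view shows two units. The left one (about 190,212) seems to have the ball at (174,229), and the right one (357,195) has its knob at (367,213). In the side view the far unit, at (286,207), has the ball. I'll zoom in to confirm.

Run:
```python
import cv2,numpy as np
t=cv2.imread("pics/top0.png");s=cv2.imread("pics/side0.png")
a=cv2.resize(t[165:265,140:240],(400,400),interpolation=cv2.INTER_CUBIC)
b=cv2.resize(s[165:245,250:330],(400,400),interpolation=cv2.INTER_CUBIC)
cv2.imwrite("pics/c.png",np.hstack([a,b]))
```

```text
(no output)
```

View pics/c.png

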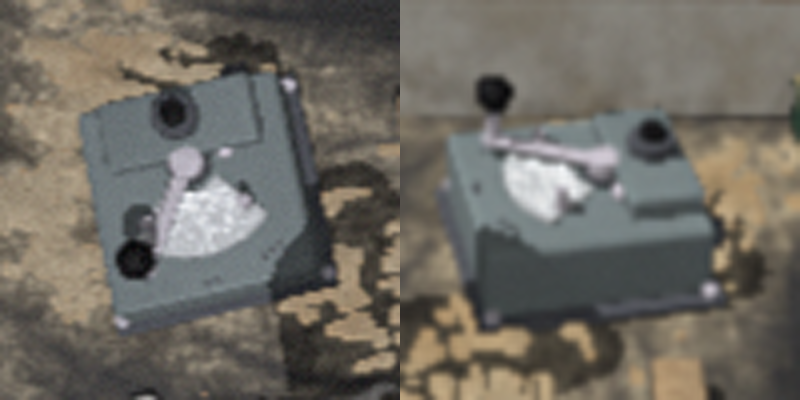

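The zoomed crops confirm it: the ball-knob unit is the left one (+y). In the top view the ball is at about (173.5,229.5) and the button at (183,192). In the side view the ball is at about (268.5,183.5) and the button at (300.7,191).

Create h.py:
```python
import cv2,numpy as np
from plant import robot
def ray(n,uv):
    m=robot.camera_model(n);K=m["camera_matrix"]
    p=cv2.undistortPoints(np.array([[uv]],float),K,np.array([m["k1"],0,0,0.]))[0,0]
    T=np.array(m["pose"]);d=T[:3,:3]@[p[0],-p[1],-1];return T[:3,3],d/np.linalg.norm(d)
def plane(n,uv,z):
    o,d=ray(n,uv);return o+d*(z-o[2])/d[2]
def tri(a,b):
    A=np.zeros((3,3));y=np.zeros(3)
    for n,uv in(("top",a),("side",b)):
        o,d=ray(n,uv);P=np.eye(3)-np.outer(d,d);A+=P;y+=P@o
    return np.linalg.solve(A,y)
def blob(im,c,r,th):
    x,y=map(int,c);g=im[y-r:y+r+1,x-r:x+r+1].max(2)
    n,l,s,ce=cv2.connectedComponentsWithStats((g<th).astype(np.uint8))
    k=1+np.argmax(s[1:,4]);return ce[k]+[x-r,y-r],s[k]
```

Run:
```python
from h import *
t=cv2.imread("pics/top0.png");s=cv2.imread("pics/side0.png")
def show(nm,a,b):
    print(nm,a,b,tri(a,b),[plane("top",a,z)[:2] for z in(.104,.115)],plane("side",b,.104)[:2],plane("side",b,.115)[:2])
for th in(35,45):
    kb=blob(t,(173,229),7,th);ks=blob(s,(268,183),6,th)
    bb=blob(t,(183,192),5,th);bs=blob(s,(300,191),4,th);print(th,kb[1],ks[1],bb[1],bs[1])
    show("ball",kb[0],ks[0]);show("but",bb[0],bs[0])
q=plane("top",(186.5,205.5),.082);print("pivot",q)
K=plane("top",blob(t,(173,229),7,45)[0],.115);B=plane("top",blob(t,(183,192),5,45)[0],.104)
# box frame: x=axis(yaw) fit button(54,0) and ball q~0
for d in(q,K): pass
v=B-q;print("yaw from pivot-button",np.arctan2(v[1],v[0]))
mod=np.array([20-85*np.cos(.55),85*np.sin(.55)])/1e3-[.054,0]
w=(K-B)[:2];yaw=np.arctan2(w[1],w[0])-np.arctan2(mod[1],mod[0]);print("yaw ball-button",(yaw+np.pi)%(2*np.pi)-np.pi,np.linalg.norm(w),np.linalg.norm(mod))
# base/box outline corners
for uv,z in(((232,266-80-1),.0),):pass
for c in((80,115),(275,73),(122,322),(330,270)): print(c,plane("top",(140+c[0]/4,165+c[1]/4),.064)[:2])
```

```text
35 [ 3  3  9  9 50] [ 4  4  6  6 28] [ 2  3  6  6 26] [ 3  3  4  3 11]
ball [173.28 229.16] [268.60714286 183.35714286] [0.48242256 0.29587573 0.11347037] [array([0.48407668, 0.29807435]), array([0.48247219, 0.29556627])] [0.48208135 0.31132393] [0.48216899 0.29326032]
but [182.53846154 192.53846154] [300.36363636 191.09090909] [0.59595734 0.27366816 0.09594284] [array([0.59462847, 0.27205571]), array([0.59206576, 0.26977315])] [0.59424257 0.26076319] [0.59263485 0.24346383]
45 [ 3  3 10 10 65] [ 4  4  6  6 32] [ 2  3  6  7 32] [ 2  3  5  3 12]
ball [173.32307692 229.27692308] [268.34375 183.375  ] [0.48176583 0.29567723 0.11357593] [array([0.48372359, 0.29794122]), array([0.48212216, 0.29543429])] [0.48112786 0.31118625] [0.48122991 0.29312472]
but [182.5625 192.5625] [300.16666667 191.08333333] [0.59552731 0.2735185  0.09614671] [array([0.59455225, 0.2719825 ]), array([0.5919902 , 0.26970058])] [0.59355032 0.26080273] [0.59195306 0.24350277]
pivot [0.55892426 0.26407177 0.082     ]
yaw from pivot-button 0.21849247918321782
yaw ball-button 0.18969527851141832 0.11484995888972624 0.11536286983906019
(80, 115) [0.60197791 0.35016615]
(275, 73) [0.63147505 0.19904055]
(122, 322) [0.4401095  0.31479684]
(330, 270) [0.47548808 0.15697568]
```

The unit's yaw is about 0.20 rad and its origin about (0.541, 0.261). The tool's y axis already lies nearly along the box's y, so I can push along −tool y with closed fingers. First I lift.

Units first: shifts go in shares of 0.6 m and turns go in shares of pi/2 rad. So -0.21 m is -0.35, -0.17 m is -0.2833.

Emit:
{"method": "send_path", "body": {
  "increments": [
    [0,0,-0.0833,0,0,0,0],
    [0,0,-0.15,0,0,0,0],
    [0,0,-0.2167,0,0,0,0],
    [0,0,-0.2833,0,0,0,0],
    [0,0,-0.35,0,0,0,0]
  ]
}}

```text
clock: 0.52
position: [0.148, -0.5808, 0.4601]
orientation: [-0.0, -0.125, 0.992, 0.0]
wrist_force: [0.8, -1.2, 1.3]
finger_gap: 0.0256
gripper_force: 0.0
```

Run:
```python
from h import *
print("bar_end",plane("top",(262,258),.378),"disc",plane("top",(290,158),0))
```

Create d.py:
```python
import sys,numpy as np
from scipy.spatial.transform import Rotation as R
from plant import robot
s=robot.state();q=s["orientation"];t=np.array([float(a) for a in sys.argv[1:4]])
r=R.from_quat([q[1],q[2],q[3],q[0]])
print("t",s["clock"],"pos",np.round(s["position"],4),"tool delta",np.round(r.inv().apply(t-s["position"]),4),"F",np.round(s["wrist_force"],1),s["finger_gap"])
```

```bash
python3 d.py .45 0 .47
```

```text
bar_end [0.3716717  0.03110097 0.378     ] disc [ 0.72668722 -0.06061519  0.        ]
t 0.5167 pos [ 0.148  -0.5808  0.4601] tool delta [-0.4362  0.4881 -0.0097] F [ 0.8 -1.2  1.3] 0.025569298279339424
```

Delta total .655, per call .208. 3.2 calls. Rows: (-.028,.031) each = .0416.

In the tool's units: 0.15 m is 0.25, -0.135 m is -0.225.

Emit:
{"method": "send_path", "body": {
  "increments": [
    [-0.045,0.05,-0.0083,0,0,0,0],
    [-0.09,0.1,-0.0167,0,0,0,0],
    [-0.135,0.15,-0.0167,0,0,0,0],
    [-0.18,0.2,-0.0167,0,0,0,0],
    [-0.225,0.25,-0.0167,0,0,0,0]
  ],
  "lines": "1,2"
}}

```text
clock: 0.93
position: [0.2426, -0.4011, 0.4678]
```

Emit:
{"method": "send_path", "body": {
  "increments": [
    [-0.045,0.05,0,0,0,0,0],
    [-0.09,0.1,0,0,0,0,0],
    [-0.135,0.15,0,0,0,0,0],
    [-0.18,0.2,0,0,0,0,0],
    [-0.225,0.25,0,0,0,0,0]
  ],
  "lines": "1,2"
}}

```text
clock: 1.35
position: [0.336, -0.2221, 0.4683]
```

Emit:
{"method": "send_path", "body": {
  "increments": [
    [-0.045,0.05,0,0,0,0,0],
    [-0.09,0.1,0,0,0,0,0],
    [-0.135,0.15,0,0,0,0,0],
    [-0.18,0.2,0,0,0,0,0],
    [-0.225,0.25,0,0,0,0,0]
  ]
}}

```text
clock: 1.77
position: [0.4297, -0.0431, 0.4684]
orientation: [0.0, -0.125, 0.992, 0.0]
wrist_force: [1.6, -1.2, 0.5]
finger_gap: -0.0001
gripper_force: 0.0
```

```bash
python3 d.py .468 .334 .47
```

```text
t 1.7667 pos [ 0.4297 -0.0431  0.4684] tool delta [-0.1306  0.3558 -0.0014] F [ 1.6 -1.2  0.5] -8.523863659870805e-05
```

In the tool's units: 0.18 m is 0.3, 0.144 m is 0.24.

Emit:
{"method": "send_path", "body": {
  "increments": [
    [-0.0217,0.06,0,0,0,0,0],
    [-0.0433,0.12,0,0,0,0,0],
    [-0.065,0.18,0,0,0,0,0],
    [-0.0867,0.24,0,0,0,0,0],
    [-0.1083,0.3,0,0,0,0,0]
  ],
  "lines": "1,2"
}}

```text
clock: 2.18
position: [0.4476, 0.1472, 0.4683]
```

Emit:
{"method": "send_path", "body": {
  "increments": [
    [-0.0217,0.06,0,0,0,0,0],
    [-0.0433,0.12,0,0,0,0,0],
    [-0.065,0.18,0,0,0,0,0],
    [-0.0867,0.24,0,0,0,0,0],
    [-0.1083,0.2933,0,0,0,0,0]
  ],
  "lines": "1,2"
}}

```text
clock: 2.6
position: [0.4671, 0.3342, 0.4677]
```

Emit:
{"method": "send_path", "body": {
  "increments": [
    [0,0,0.0667,0,0,0,0],
    [0,0,0.1333,0,0,0,0],
    [0,0,0.2,0,0,0,0],
    [0,0,0.2667,0,0,0,0],
    [0,0,0.3333,0,0,0,0]
  ]
}}

```text
clock: 3.02
position: [0.4671, 0.3317, 0.2658]
orientation: [-0.0, -0.125, 0.992, -0.0]
wrist_force: [-0.6, 1.0, 0.1]
finger_gap: 0.0001
gripper_force: 0.0
```

```bash
python3 d.py .468 .334 .118
```

```text
t 3.0167 pos [0.4671 0.3317 0.2658] tool delta [-0.0015  0.002   0.1478] F [-0.6  1.   0.1] 0.00012186199928949312
```

In the tool's units: 0.148 m is 0.2467, 0.135 m is 0.225.

Emit:
{"method": "send_path", "body": {
  "increments": [
    [0,0.005,0.0667,0,0,0,0],
    [0,0.005,0.1333,0,0,0,0],
    [0,0.005,0.1833,0,0,0,0],
    [0,0.005,0.225,0,0,0,0],
    [0,0.005,0.2467,0,0,0,0]
  ]
}}

```text
clock: 3.43
position: [0.4652, 0.3335, 0.1158]
orientation: [-0.002, -0.124, 0.992, -0.002]
wrist_force: [-0.3, -0.5, -0.2]
finger_gap: -0.0002
gripper_force: 0.0
```

Run:
```python
from h import *
t=robot.camera("top")[:,:,::-1];s=robot.camera("side")[:,:,::-1]
a=cv2.resize(t[165:265,140:240],(400,400),interpolation=cv2.INTER_CUBIC)
b=cv2.resize(s[145:245,240:340],(400,400),interpolation=cv2.INTER_CUBIC)
cv2.imwrite("pics/c2.png",np.hstack([a,b]))
```

```bash
python3 d.py .468 .334 .118
```

```text
t 3.5333 pos [0.4657 0.3338 0.1176] tool delta [-0.0022 -0.0003 -0.0004] F [-0.4 -0.   0.4] 0.000335167106008815
```

View pics/c2.png

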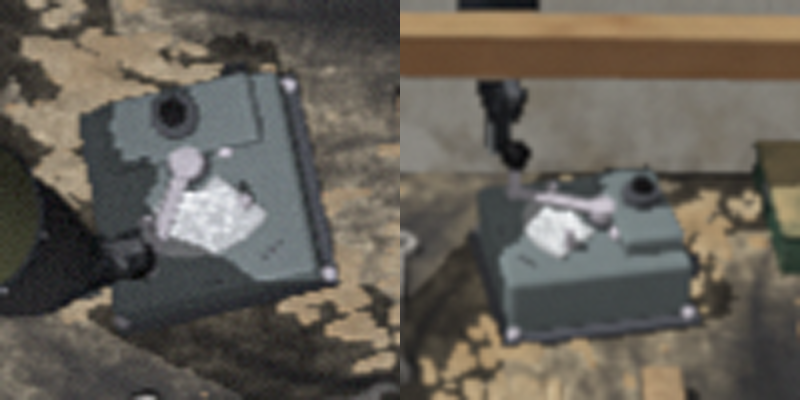

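The fingertips stand just outside the ball (ball at about 145,258 in the top crop), with nothing else touched. Now I push.

In the tool's units: -0.05 m is -0.0833, -0.04 m is -0.0667.

Emit:
{"method": "send_path", "body": {
  "increments": [
    [0,-0.0167,0,0,0,0,0],
    [0,-0.0333,0,0,0,0,0],
    [0,-0.05,0,0,0,0,0],
    [0,-0.0667,0,0,0,0,0],
    [0,-0.0833,0,0,0,0,0]
  ]
}}

```text
clock: 3.95
position: [0.4798, 0.2866, 0.123]
orientation: [0.001, -0.125, 0.992, 0.001]
wrist_force: [-0.6, -0.3, 0.4]
finger_gap: 0.0002
gripper_force: 0.0
```

Emit:
{"method": "send_path", "body": {
  "increments": [
    [0,-0.0133,0,0,0,0,0],
    [0,-0.0267,0,0,0,0,0],
    [0,-0.04,0,0,0,0,0],
    [0,-0.0533,0,0,0,0,0],
    [0,-0.0533,0,0,0,0,0]
  ]
}}

```text
clock: 4.37
position: [0.4879, 0.2541, 0.1217]
orientation: [0.001, -0.124, 0.992, 0.0]
wrist_force: [0.6, 0.1, -0.0]
finger_gap: 0.0
gripper_force: 0.0
```

Run:
```python
from h import *
t=robot.camera("top")[:,:,::-1];s=robot.camera("side")[:,:,::-1]
a=cv2.resize(t[165:265,140:240],(400,400),interpolation=cv2.INTER_CUBIC)
b=cv2.resize(s[145:245,240:340],(400,400),interpolation=cv2.INTER_CUBIC)
cv2.imwrite("pics/c3.png",np.hstack([a,b]))
```

```text
(no output)
```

View pics/c3.png

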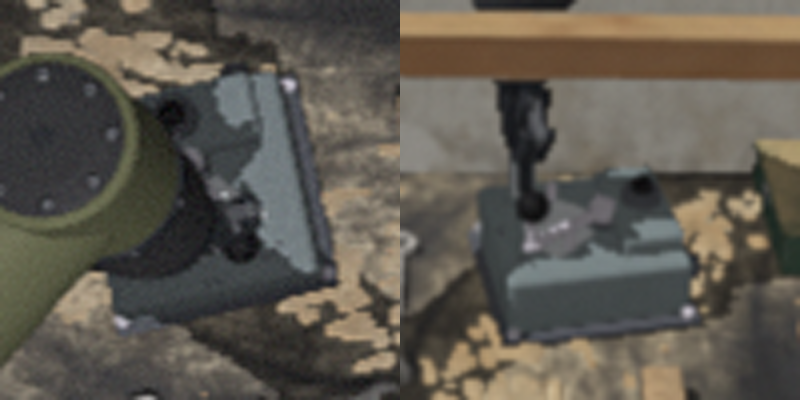

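The ball has moved to about (241,245) in the top crop, which is pixel (200,226), and in the side view to (240+33, 145+52). Next I work out the lever value.

Create q.py:
```python
from h import *
import sys
K=plane("top",(float(sys.argv[1]),float(sys.argv[2])),.115)
v=K[:2]-[.5607,.2648];print(K,"r",np.hypot(*v),"q",(np.arctan2(v[1],v[0])%(2*np.pi))-np.pi-.2+.55)
```

```bash
python3 q.py 200.2 226.2; python3 q.py 173.3 229.2; python3 d.py .5 .24 .12
```

```text
[0.48908431 0.21664276 0.115     ] r 0.08630136994579819 q 0.9419887722155749
[0.48235201 0.29550568 0.115     ] r 0.08415013935621796 q -0.023516425836793697
t 4.4667 pos [0.4874 0.2546 0.1208] tool delta [-0.0086 -0.0172  0.0008] F [ 0.1  0.7 -0.2] -2.171661577992111e-05
```

In the tool's units: -0.012 m is -0.02, -0.006 m is -0.01.

Emit:
{"method": "send_path", "body": {
  "increments": [
    [0,-0.01,0,0,0,0,0],
    [0,-0.02,0,0,0,0,0],
    [0,-0.02,0,0,0,0,0]
  ]
}}

```text
clock: 4.72
position: [0.4901, 0.2427, 0.1202]
orientation: [-0.0, -0.124, 0.992, -0.0]
wrist_force: [0.6, -0.4, -0.7]
finger_gap: -0.0001
gripper_force: 0.0
```

Run:
```python
from h import *
t=robot.camera("top")[:,:,::-1]; cv2.imwrite("pics/t4.png",t)
for th in(30,40): print(blob(t,(201,226),6,th))
cv2.imwrite("pics/c4.png",cv2.resize(t[190:250,170:230],(480,480),interpolation=cv2.INTER_CUBIC))
```

```text
(array([204.18181818, 225.        ]), array([ 6,  3,  7,  5, 11], dtype=int32))
(array([200.66129032, 223.30645161]), array([ 0,  0, 13,  8, 62], dtype=int32))
```

View pics/c4.png

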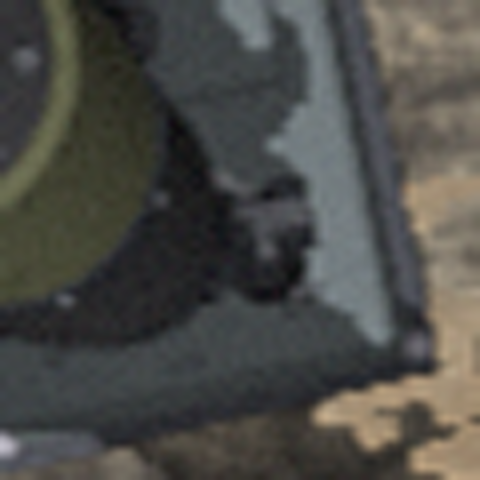

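The visible ball is at about (270,270) in the crop, which is pixel (203.7,223.7), but the hand partly hides it. I'll back off and look.

In the tool's units: 0.08 m is 0.1333, -0.07 m is -0.1167.

```bash
python3 q.py 203.7 223.7
```

```text
[0.49623993 0.2063813  0.115     ] r 0.08699336248783288 q 1.0862725033335145
```

Emit:
{"method": "send_path", "body": {
  "increments": [
    [0,0.05,0,0,0,0,0],
    [0,0.1,0,0,0,0,0],
    [0,0.1,-0.05,0,0,0,0],
    [0,0.1,-0.1167,0,0,0,0],
    [0,0.1333,-0.1167,0,0,0,0]
  ],
  "lines": "1,2"
}}

```text
clock: 5.18
position: [0.4731, 0.3214, 0.1995]
```

Run:
```python
from h import *
t=robot.camera("top")[:,:,::-1]; s=robot.camera("side")[:,:,::-1]
for th in(35,45): print(blob(t,(202,225),7,th))
a=cv2.resize(t[165:265,140:240],(400,400),interpolation=cv2.INTER_CUBIC)
b=cv2.resize(s[145:245,240:340],(400,400),interpolation=cv2.INTER_CUBIC)
cv2.imwrite("pics/c5.png",np.hstack([a,b]))
```

```text
(array([203.0754717 , 222.69811321]), array([ 4,  1,  9,  9, 53], dtype=int32))
(array([202.984375, 222.859375]), array([ 4,  1,  9,  9, 64], dtype=int32))
```

View pics/c5.png

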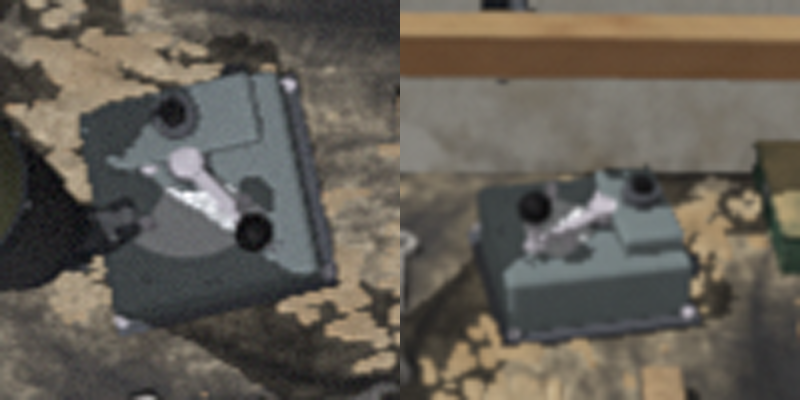

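The lever stands at the second stop: its ball is at (203.0,222.8), so q is about 1.09. The plate is clear. Now the button.

```bash
python3 q.py 203.0 222.8; python3 d.py .594 .2715 .140
```

```text
[0.49897829 0.20844943 0.115     ] r 0.08357605250245995 q 1.0899391706125527
t 5.2833 pos [0.4703 0.3234 0.1926] tool delta [-0.1067 -0.0811  0.0527] F [-1.5  0.2 -0.3] 9.542285321032522e-05
```

Emit:
{"method": "send_path", "body": {
  "increments": [
    [-0.045,-0.0333,0,0,0,0,0],
    [-0.09,-0.0667,0,0,0,0,0],
    [-0.1333,-0.1,0,0,0,0,0],
    [-0.1783,-0.135,0,0,0,0,0],
    [-0.1783,-0.135,0.05,0,0,0,0]
  ],
  "lines": "1,2"
}}

```text
clock: 5.7
position: [0.6001, 0.267, 0.1654]
```

Emit:
{"method": "send_path", "body": {
  "increments": [
    [0,0,0.0167,0,0,0,0],
    [0,0,0.0333,0,0,0,0],
    [0,0,0.0333,0,0,0,0]
  ]
}}

```text
clock: 5.95
position: [0.5924, 0.2687, 0.1373]
orientation: [-0.002, -0.125, 0.992, -0.001]
wrist_force: [-0.1, -0.7, -0.1]
finger_gap: 0.0001
gripper_force: 0.0
```

```bash
python3 d.py .594 .2715 .1165
```

```text
t 5.95 pos [0.5924 0.2687 0.1373] tool delta [-0.0024  0.0023  0.0208] F [-0.1 -0.7 -0.1] 0.00012505490633647428
```

In the tool's units: 0.02 m is 0.0333, 0.018 m is 0.03.

Emit:
{"method": "send_path", "body": {
  "increments": [
    [-0.0033,0.0033,0.0117,0,0,0,0],
    [-0.0033,0.0033,0.0233,0,0,0,0],
    [-0.0033,0.0033,0.03,0,0,0,0],
    [-0.0033,0.0033,0.0333,0,0,0,0],
    [-0.0033,0.0033,0.0333,0,0,0,0]
  ]
}}

```text
clock: 6.37
position: [0.5951, 0.2723, 0.1208]
orientation: [0.0, -0.125, 0.992, 0.0]
wrist_force: [-1.6, 1.3, 2.6]
finger_gap: 0.0004
gripper_force: 1.3
```

```bash
python3 d.py .594 .2715 .1165
```

```text
t 6.3667 pos [0.5951 0.2723 0.1208] tool delta [ 0.0013 -0.0004  0.0043] F [-1.6  1.3  2.6] 0.0003826771314486147
```

In the tool's units: 0.005 m is 0.0083, 0.004 m is 0.0067.

Emit:
{"method": "send_path", "body": {
  "increments": [
    [0,0,0.0033,0,0,0,0],
    [0,0,0.0067,0,0,0,0],
    [0,0,0.0083,0,0,0,0],
    [0,0,0.0083,0,0,0,0],
    [0,0,0.0083,0,0,0,0]
  ]
}}

```text
clock: 6.78
position: [0.5956, 0.2721, 0.1169]
orientation: [0.001, -0.125, 0.992, 0.001]
wrist_force: [-4.3, 1.7, 6.1]
finger_gap: -0.0001
gripper_force: 3.5
```

In the tool's units: 0.002 m is 0.0033, 0.001 m is 0.0017.

Emit:
{"method": "send_path", "body": {
  "increments": [
    [0,0,0.0017,0,0,0,0],
    [0,0,0.0033,0,0,0,0],
    [0,0,0.0033,0,0,0,0],
    [0,0,0.0033,0,0,0,0]
  ]
}}

```text
clock: 7.12
position: [0.5956, 0.2721, 0.1167]
orientation: [0.001, -0.125, 0.992, 0.001]
wrist_force: [-7.6, 0.5, 14.0]
finger_gap: 0.0001
gripper_force: 6.9
```

The tool moved only 0.2 mm more while the force rose to 14 N, so the button is on its hard stop. I release it straight up and check.

In the tool's units: -0.19 m is -0.3167, -0.15 m is -0.25.

Emit:
{"method": "send_path", "body": {
  "increments": [
    [0,0,-0.05,0,0,0,0],
    [0,0,-0.1167,0,0,0,0],
    [0,0,-0.1833,0,0,0,0],
    [0,0,-0.25,0,0,0,0],
    [0,0,-0.3167,0,0,0,0]
  ]
}}

```text
clock: 7.53
position: [0.5952, 0.271, 0.3049]
orientation: [-0.0, -0.124, 0.992, -0.0]
wrist_force: [1.5, 0.5, 0.9]
finger_gap: -0.0002
gripper_force: 0.0
```

Emit:
{"method": "send_path", "body": {
  "increments": [
    [0,0.0667,0,0,0,0,0],
    [0,0.1333,0,0,0,0,0],
    [0,0.2,0,0,0,0,0],
    [0,0.2,0,0,0,0,0],
    [0,0.2,0,0,0,0,0]
  ]
}}

```text
clock: 7.95
position: [0.5649, 0.3897, 0.3014]
orientation: [-0.001, -0.126, 0.992, -0.001]
wrist_force: [-0.6, -0.5, -0.4]
finger_gap: -0.0004
gripper_force: 0.0
```

Run:
```python
from h import *
t=robot.camera("top")[:,:,::-1]; s=robot.camera("side")[:,:,::-1]
for th in(35,45): print(blob(t,(202,225),7,th)[0])
a=cv2.resize(t[165:265,140:240],(400,400),interpolation=cv2.INTER_CUBIC)
b=cv2.resize(s[145:245,240:340],(400,400),interpolation=cv2.INTER_CUBIC)
cv2.imwrite("pics/c6.png",np.hstack([a,b]))
```

```text
[202.84482759 222.75862069]
[202.94117647 222.97058824]
```

View pics/c6.png

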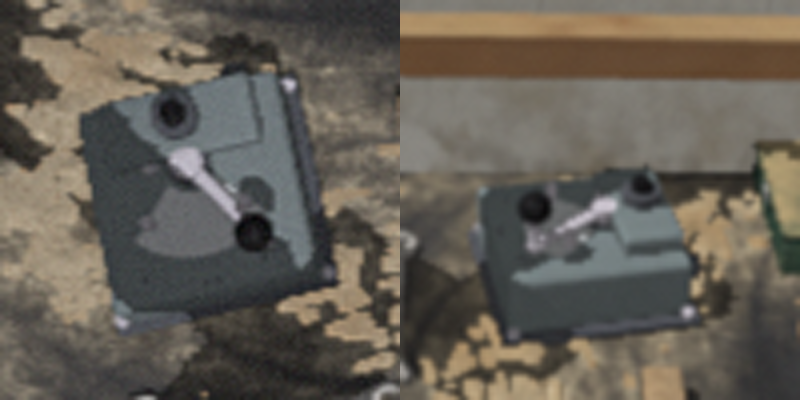

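The lever is still at the second stop, with its ball at (202.9,222.9). The button is back up and the hand is clear.

```bash
python3 -c "
from plant import robot
print(robot.sign_off())"
```

```text
the job is handed in; nothing more can be done
None
```

I pushed the ball-knob lever to its second stop (measured at about 1.09 rad), then pressed its button to the hard stop and let it come back up; the job is handed in, but no verdict was returned.

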